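# Lay a standing roller down in the ratchet tilting cradle

### The arm

A 6-joint arm with a two-finger parallel gripper is mounted at the origin on the work surface. World frame = base frame: x ahead of the robot, y to its left, z up, the work surface at z = 0. Lengths are in m, angles in degrees, forces in N, time in s.
With the tool pointing down it reaches from about 0.4 to 0.825 m from the base axis. Payload 7 kg.
Tool frame: the origin (TCP) lies on the centre line of the jaws, within the pads' length; the fingertips stand 14 mm ahead of it and the grasp point (between the pads) lies 5 mm behind it; z points along the fingers, x is the direction in which the jaws open and shut, and the axes are right-handed (so a half turn about z gives the same grasp; the last joint's range is limited). The gripper opens to 88 mm and grips with 3 to 60 N. Pads are 19 mm wide; open, the fingers measure 130 mm over their backs; the gripper's body (78 mm by 193 mm) begins 47 mm behind the grasp point.
Start: joints at [-55.285, 20.546, 0.682, 0, -70.136, -16.507], TCP at [0.211, -0.641, 0.241] pointing down, gripper open.
Joint ranges: [-176.03, 176.03], [-82.01, 121.73], [-58.28, 71.71], [-173.87, 95.51], [-174.79, -0.11], [-173.66, 173.66]. Speed limits (degrees/s): [136.94, 136.94, 172.46, 180, 180, 180].

### API

Orientations are given as [roll, pitch, yaw] about the fixed x, y, z axes, in that order (R = Rz(yaw) Ry(pitch) Rx(roll)).
In Python, from plant import * gives the robot as it stands.
- The arm moves only by the shell command python3 -m handwheel 'ROWS' [OPENING]. ROWS is JSON, a list of rows, each a list of 2 entries, a list of its own where there are three numbers: the shift along the tool's x, y, z each as a share of 0.2 m, from -1 to 1, then the turn, a rotation vector about the tool's x, y, z each as a share of 360 degrees, from -1 to 1. In form: [[[tx, ty, tz], [ax, ay, az]], ...]. A call has 1 to 5 rows; each row is the pose to reach, as a shift and turn from the pose commanded when the call began, along the tool's axes at that moment, turning the shorter way round; what a row does not reach only later rows make up. A row lasts 1/12 s, in which the tool goes at most 41.7 mm and 7.16 degrees, less where a joint would pass 70% of its speed; a pose out of reach is approached as far as the arm can. A call with a number of a shift or a turn outside -1 to 1 is refused whole. A call with a gripper value outside its range is refused whole. OPENING is the closure, from -1 (fully open) to 1 (shut), set as the call begins (- or left out, the last holds). The fingers move at their own pace and stop on an object; the grip force is fixed at half the most. Time passes only in rows, so rows that repeat a pose let the fingers close. It gives the time, the measured TCP pose, the force and the opening at its end, in the units of the state.
- get_obs(): the state, without advancing time (a new reading comes with each control period).
- snapshot(name): name is "scene" or "top"; returns a dict with "color" (384x512x3 uint8, red, green, blue), "z_map" (384x512 float32, m along the optical axis (not along the pixel's ray), 0 where there is no reading), "intrinsics" (3x3 intrinsics, pixels), "rvec" (rotation vector, rad) and "tvec" (3), from world to camera coordinates, as OpenCV has them. Camera axes: x right, y down, z forward; pixel columns grow to the right and rows downward; lengths in m; the calibration is good to about 2 mm. A picture is of the moment at which its call begins.
- close_job(): hands the job in, once; it reports no verdict.
The state is a dict: "clock": time; "joint_pos": joint angles; "qvel": joint speeds; "tau": joint torques, N m; "tool_pos": TCP position; "orientation": TCP orientation; "force": force on the tool from outside, world axes, zero at the start; "moment": the same for the moment, N m; "opening": finger opening in m.
Only numpy, scipy, OpenCV 4.12 (cv2) and the standard library are available. Lean on these libraries where they do the work, as an engineer would, in place of code of your own. Each camera call takes 0.05 s, during which the arm holds its last target. There are 200 camera calls.

### The job

On the deck of the tilting cradle stands a heavy turned roller. First slide it, standing, along the deck until it rests squarely against the vee of the upright cradle, moving slowly and stopping gently at the touch. Then press the pawl's thumb pad right down so that the pawl stays lifted off the ratchet, and swing the cradle down by its handle bar, smoothly and without slamming, until it is fully down with the roller lying on its side in the vee; do not knock the roller over on the way and leave the other things on the table as they are.

Things in the scene. Friction and masses are not known exactly. Their poses are not given: they have to be found in the camera images.
- roller_center (a point): Centre (half-way up) of the roller: a plain solid aluminium cylinder, 50 mm diameter, 90 mm long, about 0.5 kg, with thin dark grooves round it, by far the largest turned part. Its own z axis is the cylinder axis. It starts upright on the deck in front of the cradle (stand -x).
- roller: The roller again; origin at the centre of its lower end, z along its axis.
- stand: Fixed metal stand of the cradle, 180 mm wide. Origin on the table below the middle of the hinge line; x points the way the cradle goes down, y along the hinge, z up. The loading deck is its flat top, 40 mm above the table, x = -250 to 0 mm; the roller stands there. The rear half, x = 0 to 115 mm, is 30 mm high. The foot prongs lie in two slots, 2 mm below the deck: the roller slides over them at 2 to 6 N.
- cradle (a joint): Angle of the cradle: 0 upright (start), 1.571 fully down on its stop. The hinge is at deck height, 40 mm above the stand's origin. It is stiff (0.85 N m): the cradle stays where it is left, even loaded, and must be moved all the way, with about 4 to 10 N at the bar. Two foot prongs, 118 mm long, carry the roller's lower end as it swings. The ratchet holds it upright while the pawl is in.
- cradle_foot (a point): Point of the cradle on its hinge line, mid-width, deck height; axes as the stand's, turning with the cradle. A plate (80 mm wide, 102 mm tall) carries the nylon-faced 90 degree vee: 92 mm tall, 60 mm mouth, open to -x, centred on y = 0, clamped at an unreported setting that must be felt: a roller resting in it has its axis 45 to 91 mm in front (-x) of the hinge line. Over 30 N on it is too much.
- cradle_bar (a point): Middle of the handle bar: steel, 12 mm thick, parallel to the hinge, 64 mm free between two 8 mm side arms; 160 mm from the hinge along the cradle's z and 4 mm in front of it (x = -4 mm). So it is 200 mm above the table when upright and 44 mm when down, with only the table under it then. 52 mm free between the bar and the plate's top edge.
- pawl (a joint): Angle of the pawl: 0 engaged in the ratchet wheel (start), 0.60 fully lifted (pad right down, at its stop). Its pivot is stiff (0.13 N m), so it stays where it is left. Free of the ratchet above about 0.3.
- pawl_pad (a point): Centre of the upper face of the pawl's thumb pad, a 26 x 26 x 6 mm steel plate beside the cradle, on its -y side (74 mm from the middle), about 124 mm behind the hinge (stand +x) and 96 mm above the table. Pressing it down (about 3 N) through about 33 mm lifts the pawl's nose off the ratchet and moves the pad some 7 mm along +x.
- pawl_pivot (a point): The pawl's pivot axis (parallel to the hinge): the pad's face centre swings about it at 57 mm radius, starting 50 mm behind and 27 mm above it.
- sleeve_a: Bystander, leave alone: small turned sleeve 22 mm diameter, 36 mm tall, standing on the stand's rear half near its +y edge; origin at its underside.
- sleeve_b: Bystander, leave alone: turned sleeve 32 mm diameter, 50 mm tall, standing on the table; origin at its underside.
- sleeve_c: Bystander, leave alone: turned sleeve 32 mm diameter, 50 mm tall, standing on the table; origin at its underside.
- oil: Bystander, leave alone: white bottle 48 mm diameter, 130 mm tall; origin at its underside.
- brush: Bystander, leave alone: hand brush lying on the table; origin at its underside.
- spanner: Bystander, leave alone: steel spanner lying on the table; origin at its underside.
- cup: Bystander, leave alone: grey plastic cup, 70 mm diameter, 80 mm tall; origin at its underside.
Mind the look-alikes: they are no part of the job. What is shaped like the roller but brown is not meant.

How it is judged (in metres and radians):
On the way, in this order (a step that is already met when the one before it is completed fails the run):
1. the standing roller is against the vee of the upright cradle, centred in it to 6 mm (contact force between roller and cradle above 0.7 N and angle between roller_center's own z axis and vertical below 0.1 rad and value of joint cradle below 0.08 rad and y of roller_center in the frame of cradle_foot between -0.006 and 0.006 m and x of roller_center in the frame of cradle_foot above -0.098 m), for 0.1 s.
2. the pawl is lifted off the ratchet with the cradle still upright (value of joint pawl above 0.45 rad and value of joint cradle below 0.1 rad), for 0.1 s.
At the end, for the whole second after the job is handed in: The cradle is fully down (joint above 1.5 rad) with the pawl still lifted (above 0.4 rad), and the roller lies at rest on its side in the vee: its axis along the vee within 0.08 rad and level within 0.12 rad, centred in the vee within 6 mm, its foot end within 15 mm of the foot prongs (value of joint cradle above 1.5 rad and value of joint pawl above 0.4 rad and angle between the z axis of roller_center and the z axis of cradle_foot, either way round below 0.08 rad and angle between roller_center's own z axis and vertical between 1.45 and 1.69 rad and y of roller_center in the frame of cradle_foot between -0.006 and 0.006 m and x of roller_center in the frame of cradle_foot between -0.098 and -0.04 m and z of roller_center in the frame of cradle_foot between 0.036 and 0.06 m and contact force between roller and cradle above 1.5 N and linear speed of roller below 0.02 m/s); the robot touches nothing.
It fails at once if the roller is knocked over or lifted while the cradle is upright (value of joint cradle below 0.15 rad and (angle between roller_center's own z axis and vertical above 0.35 rad or height (world z) of roller_center above 0.11 m)).
It fails at once if the roller is rammed into the cradle (over 30 N) (contact force between roller and cradle above 30 N).
It fails at once if the cradle is slammed (faster than 2.5 rad/s) (velocity of joint cradle above 2.5 rad/s).
It fails at once if another thing is pushed more than 30 mm (distance of any of sleeve_a, sleeve_b, sleeve_c, oil, brush, spanner, cup from where it was at the start of the episode above 0.03 m).
It also fails if it takes over 72 s, if anything falls off the work surface, if the arm or the gripper's body presses on something with over 40 N, if the wrist force passes 120 N, or if a joint passes its speed limit or range.

## Working session

There is one attempt and no reset: what is moved stays moved. The work goes in short steps, Python scripts to look and compute and a shell command to move; the robot and the scene stay as the last step left them, time stands still between calls to the robot, and variables do not carry over. Pictures are saved under pics/ and viewed, about 8 in all and at most 12, crops included, and the job is handed in when it is done.

```bash
ls; mkdir -p pics; cat > h.py <<'E'
from plant import *
import numpy as np, cv2
from scipy.spatial.transform import Rotation as R
def snap(n):
    s=snapshot(n); return s
def pts(s):
    K=s["intrinsics"];z=s["z_map"];v,u=np.indices(z.shape)
    P=np.stack([(u-K[0,2])/K[0,0]*z,(v-K[1,2])/K[1,1]*z,z],-1)
    M=cv2.Rodrigues(np.array(s["rvec"],float))[0]
    W=(P-np.ravel(s["tvec"]))@M
    W[z==0]=np.nan
    return W
E
python3 - <<'E'
from h import *
for n in("scene","top"):
    s=snap(n); cv2.imwrite(f"pics/{n}0.png",cv2.resize(s["color"][...,::-1],(768,576)))
    np.savez(f"{n}0.npz",W=pts(s),**s)
    print(n,s["intrinsics"],s["rvec"],s["tvec"])
o=get_obs();print(o)
E
```

```text
pics
scene [[377.20843554   0.         251.27279867]
 [  0.         377.20843554 196.19905215]
 [  0.           0.           1.        ]] [ 1.06580953  2.27745379 -1.15863398] [ 0.37776774 -0.14074177  1.6364031 ]
top [[455.38211132   0.         256.83914384]
 [  0.         455.38211132 192.3790334 ]
 [  0.           0.           1.        ]] [ 2.14488081 -2.19710492  0.10027879] [0.01939757 0.57362131 1.42418109]
{'clock': 0.1, 'joint_pos': array([-5.52841963e+01,  2.05870541e+01,  6.40712895e-01, -1.92402896e-02,
       -7.01341509e+01, -1.65078427e+01]), 'qvel': array([ 0.00298722, -0.11046555,  0.14005012,  0.07743769, -0.05973875,
       -0.03852429]), 'tau': array([-1.59178322e-03, -5.84163308e+01,  2.93753582e+01,  7.01554924e+00,
        1.01999781e-02, -6.21310005e-05]), 'tool_pos': array([ 0.21079242, -0.64082462,  0.23972758]), 'orientation': array([-1.79994469e+02, -8.23143995e-02,  1.08201406e+02]), 'force': array([0.03296681, 0.15700645, 0.00431033]), 'moment': array([ 0.0394761 , -0.00408797, -0.00353452]), 'opening': 0.08742028380711918}
```

View pics/scene0.png

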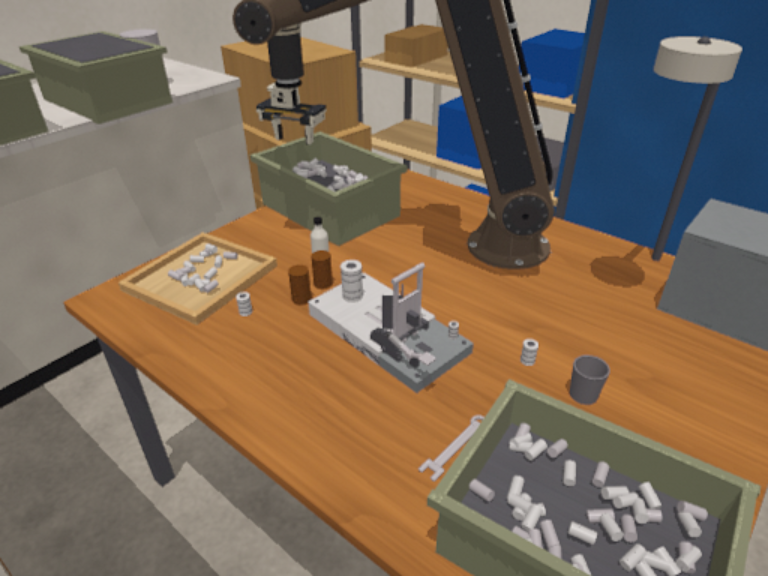

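View pics/top0.png

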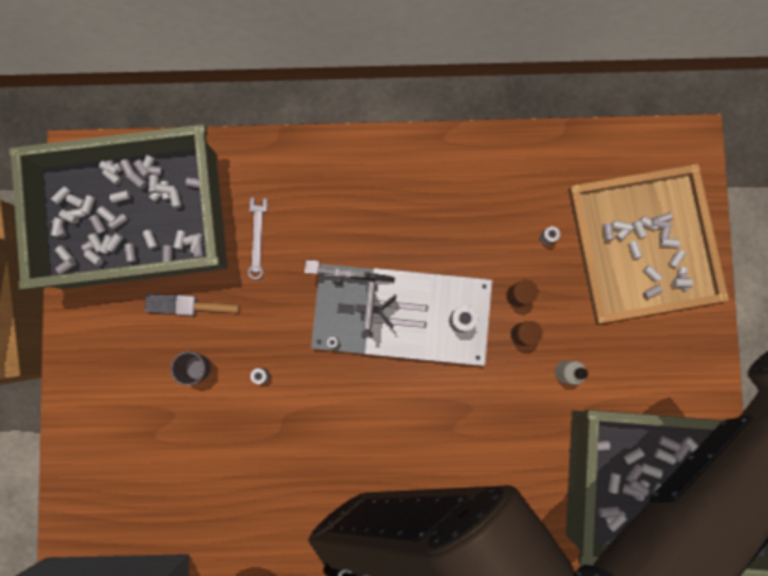

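The scene view shows the roller at about (350,280) and the top view shows it at (463,319). It is silvery, grooved and stands on the deck. The look-alikes are two brown cylinders at top (523,293) and (526,334), and small sleeves at (551,235), (258,377) and (332,342). Only the one on the deck fits. Next I'll measure it and make a confirming crop.

```bash
python3 - <<'E'
from h import *
d=np.load("top0.npz");W=d["W"];c=d["color"].astype(int)
z=W[...,2]
# deck
roi=np.zeros(z.shape,bool); roi[165:255,195:345]=1
sat=c.max(-1)-c.min(-1)
m=roi&(abs(z-0.04)<.006)&(sat<45)&(c.min(-1)>110)
n,l,st,_=cv2.connectedComponentsWithStats(m.astype(np.uint8)); k=1+st[1:,4].argmax(); m=l==k
P=W[m];r=cv2.minAreaRect(P[:,:2].astype(np.float32)*1000);print("deck",np.median(P[:,2]),r,cv2.boxPoints(r))
m2=roi&(z>.015)&(z<.05)&(sat<45)
n,l,st,_=cv2.connectedComponentsWithStats(m2.astype(np.uint8)); k=1+st[1:,4].argmax(); m2=l==k
r=cv2.minAreaRect(W[m2][:,:2].astype(np.float32)*1000);print("stand",r,cv2.boxPoints(r))
m=roi&(abs(z-.13)<.006); m[:,:285]=0
P=W[m];print("roller top",m.sum(),np.nanmedian(P[:,2]),cv2.minEnclosingCircle(P[:,:2].astype(np.float32)*1000),P.mean(0))
m=roi&(z>.18);P=W[m];print("bar",m.sum(),np.median(P,0),cv2.minAreaRect(P[:,:2].astype(np.float32)*1000))
m=roi.copy();m[:,225:]=0;m[190:]=0;m&=(abs(z-.096)<.012);P=W[m];print("pad",m.sum(),P.mean(0),cv2.minAreaRect(P[:,:2].astype(np.float32)*1000))
for nme,(u,v) in dict(b1=(349,195),b2=(351,223),oil=(382,249),slv=(172,251),slvA=(221,228),slvc=(367,157)).items():
    q=W[v-7:v+8,u-7:u+8].reshape(-1,3);q=q[q[:,2]>(.055 if nme=='slvA' else .03)];print(nme,np.round(np.median(q,0),3),np.round(q[:,2].max(),3))
a=cv2.resize(d["color"][160:260,190:390,::-1],None,fx=4,fy=4,interpolation=cv2.INTER_CUBIC);cv2.imwrite("pics/crop.png",a)
E
```

```text
deck 0.03908792295119437 ((512.7806396484375, -80.82612609863281), (253.0189971923828, 180.2298583984375), 82.92761993408203) [[ 407.77512 -195.27783]
 [ 586.63367 -217.46829]
 [ 617.78613   33.62558]
 [ 438.9276    55.81604]]
stand ((520.0256958007812, -24.902252197265625), (366.2905578613281, 180.87342834472656), 83.0584716796875) [[ 408.1176  -195.77522]
 [ 587.6652  -217.63493]
 [ 631.9338   145.97072]
 [ 452.38617  167.83043]]
roller top 213 0.12905967759269837 ((502.54656982421875, -147.97354125976562), 24.894546508789062) [ 0.50308644 -0.14801514  0.12922459]
bar 137 [0.52542116 0.03814345 0.20341347] ((527.3221435546875, 37.84280014038086), (11.739893913269043, 88.20573425292969), 83.13701629638672)
pad 88 [0.61432683 0.15211599 0.09394173] ((614.5667724609375, 147.5623779296875), (42.7943229675293, 25.81258201599121), 87.16246795654297)
b1 [ 0.553 -0.275  0.088] 0.096
b2 [ 0.47  -0.278  0.088] 0.095
oil [ 0.391 -0.364  0.09 ] 0.134
slv [0.398 0.273 0.049] 0.057
slvA [0.463 0.119 0.065] 0.073
slvc [ 0.679 -0.345  0.047] 0.055
```

View pics/crop.png

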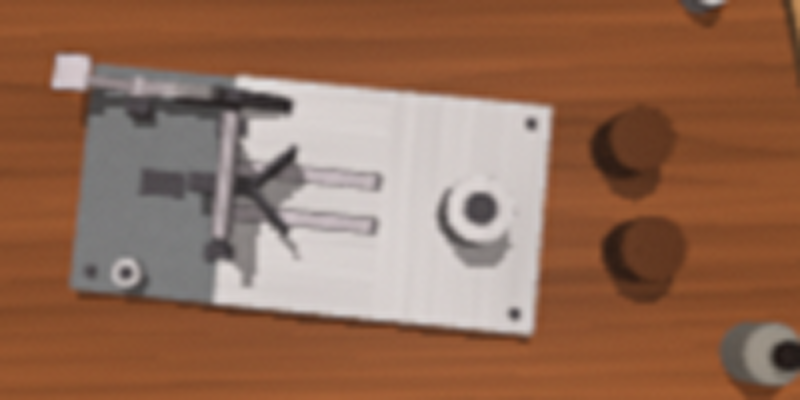

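The crop shows the silvery roller at (478,208) on the deck. The vee is at (270,185), the pad at (70,72), and the browns stand off the deck. The stand frame agrees between deck outline, stand outline and bar, with the hinge at about (0.528, 0.042) and its x axis at 83°. The roller is at stand (-191, +2) mm.

My plan is to push with the tool tilted 30° and the two fingers 28 mm apart, so they nest behind the roller low down.

```bash
cat > plan.py <<'E'
from h import *
import sys
O=np.array([.528,.0418,0]);yaw=np.radians(83.0)
ex=np.array([np.cos(yaw),np.sin(yaw),0]);ey=np.array([-ex[1],ex[0],0]);ez=np.array([0,0,1.])
S=np.stack([ex,ey,ez],1)
def pose():
    o=get_obs();Rm=R.from_euler('xyz',o["orientation"],degrees=True)
    t=np.array(o["tool_pos"])+.014*Rm.as_matrix()[:,2]
    return o,Rm,t
def plan(xs,ys,zs,tilt):
    """tip target mm in stand frame, tilt deg -> shares"""
    o,Rm,t=pose();a=np.radians(tilt)
    z=np.sin(a)*ex-np.cos(a)*ez;x=ey;y=np.cross(z,x)
    G=np.stack([x,y,z],1);T=O+S@np.array([xs,ys,zs])/1000-.014*z
    sh=Rm.as_matrix().T@(T-o["tool_pos"])/.2
    rv=(Rm.inv()*R.from_matrix(G)).as_rotvec(degrees=True)/360
    print("now",np.round(S.T@(t-O)*1000,1),"TCP target",T.round(3),"row",np.round(sh,3),np.round(rv,3),"F_stand",np.round(S.T@o["force"],2),"t",round(o["clock"],2),"open",round(o["opening"],4))
plan(*map(float,sys.argv[1:5]))
E
python3 plan.py -230 2 170 30; python3 plan.py -230 2 170 0
```

```text
now [-716.2  231.7  225.7] TCP target [ 0.497 -0.193  0.182] row [1.679 2.059 0.29 ] [-0.074  0.047 -0.176] F_stand [ 0.16 -0.01  0.  ] t 0.1 open 0.0874
now [-716.2  231.7  225.7] TCP target [ 0.498 -0.186  0.184] row [1.71  2.074 0.281] [ 0.   -0.   -0.18] F_stand [ 0.16 -0.01  0.  ] t 0.1 open 0.0874
```

```bash
python3 -m handwheel '[[[0.2,0.24,0],[0,0,-0.015]],[[0.35,0.42,0],[0,0,-0.03]],[[0.5,0.6,0],[0,0,-0.045]],[[0.65,0.78,0],[0,0,-0.06]],[[0.65,0.78,0],[0,0,-0.06]]]' 0.36; python3 plan.py -230 2 190 30
```

```text
clock: 0.52
tool_pos: [0.319, -0.4668, 0.2402]
orientation: [180.0, -0.0, 130.1]
force: [0.6, 0.7, 0.1]
opening: 0.0598
now [-530.3  145.5  226.2] TCP target [ 0.497 -0.193  0.202] row [0.472 1.563 0.191] [-0.079  0.031 -0.116] F_stand [ 0.76 -0.53  0.07] t 0.52 open 0.0598
```

```bash
python3 -m handwheel '[[[0.05,0.15,0],[0,0,-0.01]],[[0.1,0.33,0],[0,0,-0.025]],[[0.16,0.52,0],[0,0,-0.04]],[[0.21,0.7,0],[0,0,-0.055]],[[0.21,0.7,0],[0,0,-0.06]]]'; python3 plan.py -230 2 190 30
```

```text
clock: 0.93
tool_pos: [0.4018, -0.343, 0.2406]
orientation: [179.9, 0.0, 152.0]
force: [-0.8, -0.5, 0.1]
opening: 0.0298
now [-397.3   78.3  226.6] TCP target [ 0.497 -0.193  0.202] row [-0.068  0.885  0.193] [-0.082  0.015 -0.057] F_stand [-0.56  0.76  0.12] t 0.93 open 0.0298
```

```bash
sleep 1; python3 plan.py -230 2 190 30
```

```text
now [-397.3   78.3  226.6] TCP target [ 0.497 -0.193  0.202] row [-0.068  0.885  0.193] [-0.082  0.015 -0.057] F_stand [-0.56  0.76  0.12] t 0.93 open 0.0298
```

```bash
python3 -m handwheel '[[[-0.01,0.17,0.03],[-0.015,0.003,-0.01]],[[-0.03,0.35,0.06],[-0.03,0.006,-0.02]],[[-0.04,0.53,0.1],[-0.045,0.008,-0.03]],[[-0.06,0.71,0.15],[-0.06,0.011,-0.045]],[[-0.068,0.885,0.193],[-0.082,0.015,-0.057]]]';python3 -m handwheel '[[[0,0,0],[0,0,0]]]'; python3 plan.py -224 2 60 30
```

```text
clock: 1.35
tool_pos: [0.4973, -0.1964, 0.2028]
orientation: [152.1, -0.0, 171.4]
force: [-0.6, 0.3, 0.9]
opening: 0.0279
clock: 1.43
tool_pos: [0.4971, -0.1947, 0.1984]
orientation: [151.7, -0.5, 171.4]
force: [-0.2, -0.6, -1.1]
opening: 0.0281
now [-231.9    1.8  186.1] TCP target [ 0.498 -0.187  0.072] row [-0.003 -0.266  0.574] [-0.005  0.001 -0.005] F_stand [-0.59  0.12 -1.1 ] t 1.43 open 0.0281
```

```bash
python3 -m handwheel '[[[-0.003,-0.06,0.12],[-0.005,0,-0.005]],[[-0.003,-0.12,0.25],[-0.005,0,-0.005]],[[-0.003,-0.19,0.38],[-0.005,0,-0.005]],[[-0.003,-0.25,0.5],[-0.005,0,-0.005]],[[-0.003,-0.28,0.53],[-0.005,0,-0.005]]]';python3 -m handwheel '[[[0,0,0],[0,0,0]],[[0,0,0],[0,0,0]]]'; python3 plan.py -228 2 56 30
python3 - <<'E'
from h import *
s=snap("scene");a=cv2.resize(s["color"][130:270,150:350,::-1],None,fx=4,fy=4,interpolation=cv2.INTER_CUBIC);cv2.imwrite("pics/s1.png",a)
E
```

```text
clock: 1.85
tool_pos: [0.4935, -0.1973, 0.0781]
orientation: [150.4, 0.3, 172.7]
force: [0.1, -0.3, -0.6]
opening: 0.028
clock: 2.02
tool_pos: [0.4959, -0.1991, 0.0826]
orientation: [150.5, 0.6, 172.7]
force: [-0.4, -0.2, 0.6]
opening: 0.0281
now [-236.1    2.3   70.4] TCP target [ 0.497 -0.191  0.068] row [-0.002 -0.001  0.083] [-0.002  0.002  0.   ] F_stand [-0.26  0.32  0.64] t 2.02 open 0.0281
```

View pics/s1.png

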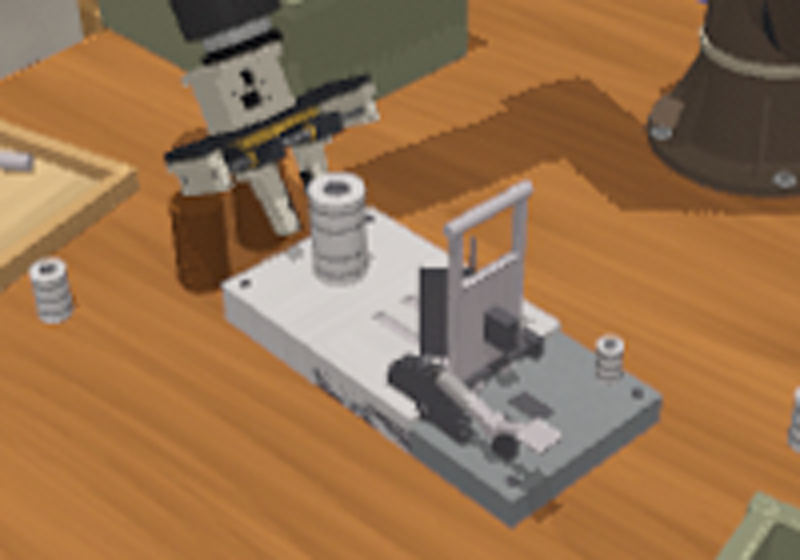

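The picture shows the fingers at (290,220) behind the roller (340,230), with the hand clear above the browns (200,240). I continue down to the push height.

```bash
python3 -m handwheel '[[[0,0,0.03],[0,0,0]],[[0,0,0.06],[0,0,0]],[[0,0,0.08],[0,0,0]],[[0,0,0.08],[0,0,0]]]'; python3 plan.py -200 2 56 30;python3 -m handwheel '[[[0,0,0],[0,0,0]],[[0,0,0],[0,0,0]]]'; python3 plan.py -200 2 56 30
```

```text
clock: 2.4
tool_pos: [0.4968, -0.1899, 0.0679]
orientation: [150.5, 0.6, 172.8]
force: [0.4, -0.0, -0.4]
opening: 0.0281
now [-226.9    2.6   55.7] TCP target [ 0.501 -0.163  0.068] row [-0.003  0.117  0.065] [-0.001  0.002  0.   ] F_stand [ 0.05 -0.44 -0.41] t 2.4 open 0.0281
clock: 2.57
tool_pos: [0.4971, -0.1907, 0.0684]
orientation: [150.5, 0.6, 172.8]
force: [-0.6, -0.2, -0.3]
opening: 0.0283
now [-227.6    2.2   56.2] TCP target [ 0.501 -0.163  0.068] row [-0.001  0.119  0.069] [-0.001  0.002  0.   ] F_stand [-0.31  0.58 -0.3 ] t 2.57 open 0.0283
```

```bash
python3 -m handwheel '[[[0,0.011,0.0063],[0,0,0]],[[0,0.022,0.0125],[0,0,0]],[[0,0.033,0.019],[0,0,0]],[[0,0.044,0.025],[0,0,0]],[[0,0.054,0.031],[0,0,0]]]'; python3 plan.py -195 2 56 30; python3 -m handwheel '[[[0,0.011,0.0063],[0,0,0]],[[0,0.022,0.0125],[0,0,0]],[[0,0.033,0.019],[0,0,0]],[[0,0.044,0.025],[0,0,0]],[[0,0.054,0.031],[0,0,0]]]'; python3 plan.py -195 2 56 30
python3 - <<'E'
from h import *
W=pts(snap("top"));z=W[...,2]
m=np.zeros(z.shape,bool);m[165:255,250:345]=1
from plan import S,O
E
python3 - <<'E'
from h import *
s=snap("scene");a=cv2.resize(s["color"][130:270,150:350,::-1],None,fx=4,fy=4,interpolation=cv2.INTER_CUBIC);cv2.imwrite("pics/s2.png",a)
E
```

```text
clock: 2.98
tool_pos: [0.4987, -0.1787, 0.0682]
orientation: [150.6, 0.7, 172.7]
force: [-0.9, -4.5, 0.0]
opening: 0.0283
now [-215.6    2.    56. ] TCP target [ 0.501 -0.158  0.068] row [-0.     0.089  0.051] [-0.002  0.002  0.   ] F_stand [-4.61  0.36  0.03] t 2.98 open 0.0283
clock: 3.4
tool_pos: [0.5001, -0.1658, 0.0681]
orientation: [150.5, 0.6, 172.7]
force: [-1.0, -2.6, 1.1]
opening: 0.0286
now [-202.6    2.2   55.9] TCP target [ 0.501 -0.158  0.068] row [-0.002  0.033  0.018] [-0.001  0.002  0.   ] F_stand [-2.7   0.64  1.07] t 3.4 open 0.0286Traceback (most recent call last):
  File "<stdin>", line 4, in <module>
  File "plan.py", line 18, in <module>
    plan(*map(float,sys.argv[1:5]))
    ~~~~^^^^^^^^^^^^^^^^^^^^^^^^^^^
TypeError: plan() missing 4 required positional arguments: 'xs', 'ys', 'zs', and 'tilt'
```

View pics/s2.png

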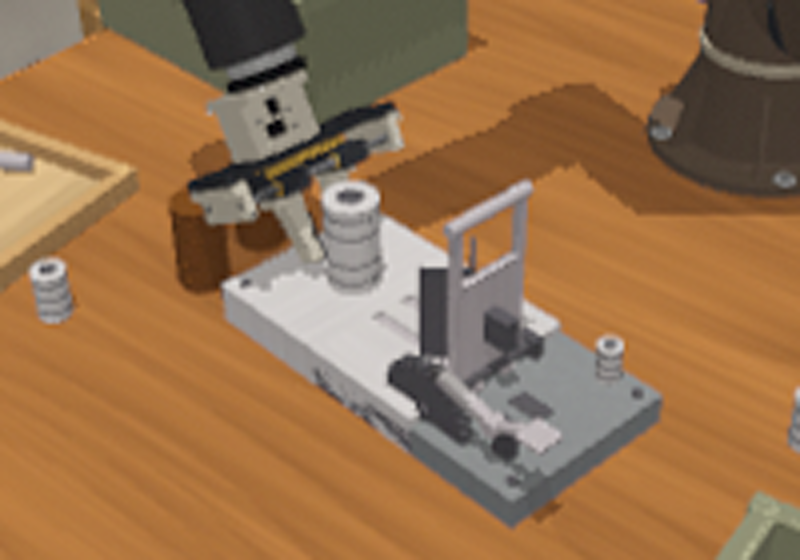

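The picture shows the roller at (352,235), upright and sliding at about 3–4 N with the fingers behind it. I keep pushing and drop the tips by 4 mm.

```bash
python3 -m handwheel '[[[0,0.009,0.011],[0,0,0]],[[0,0.018,0.022],[0,0,0]],[[0,0.028,0.033],[0,0,0]],[[0,0.041,0.042],[0,0,0]],[[0,0.055,0.05],[0,0,0]]]'; for i in 1; do python3 -m handwheel '[[[0,0.013,0.0075],[0,0,0]],[[0,0.026,0.015],[0,0,0]],[[0,0.039,0.0225],[0,0,0]],[[0,0.052,0.03],[0,0,0]],[[0,0.065,0.0375],[0,0,0]]]'; done;  python3 plan.py -135 2 52 30; python3 -m handwheel '[[[0,0.013,0.0075],[0,0,0]],[[0,0.026,0.015],[0,0,0]],[[0,0.039,0.0225],[0,0,0]],[[0,0.052,0.03],[0,0,0]],[[0,0.065,0.0375],[0,0,0]]]'; python3 plan.py -135 2 52 30
```

```text
clock: 3.92
tool_pos: [0.5025, -0.1526, 0.0653]
orientation: [150.6, 0.7, 172.7]
force: [-0.5, -6.2, 5.3]
opening: 0.0283
clock: 4.33
tool_pos: [0.5045, -0.1376, 0.0653]
orientation: [150.6, 0.7, 172.7]
force: [-0.7, -6.9, 6.1]
opening: 0.028
now [-174.     1.2   53.1] TCP target [ 0.509 -0.099  0.064] row [0.004 0.167 0.101] [-0.002  0.002  0.   ] F_stand [-6.96 -0.12  6.12] t 4.33 open 0.028
clock: 4.75
tool_pos: [0.5065, -0.1228, 0.0652]
orientation: [150.6, 0.7, 172.7]
force: [-1.1, -7.3, 6.6]
opening: 0.0282
now [-159.1    1.1   53. ] TCP target [ 0.509 -0.099  0.064] row [0.004 0.102 0.064] [-0.002  0.002  0.   ] F_stand [-7.41  0.18  6.63] t 4.75 open 0.0282
```

The vertical force of 6.6 N says the finger heels touch the deck. I raise 3 mm and continue.

```bash
python3 -m handwheel '[[[0,0.0095,-0.012],[0,0,0]],[[0,0.02,-0.006],[0,0,0]],[[0,0.033,0.0015],[0,0,0]],[[0,0.046,0.009],[0,0,0]],[[0,0.059,0.0165],[0,0,0]]]';  python3 plan.py -135 2 56 30; python3 -m handwheel '[[[0,0.009,0.005],[0,0,0]],[[0,0.017,0.01],[0,0,0]],[[0,0.026,0.015],[0,0,0]],[[0,0.035,0.02],[0,0,0]],[[0,0.043,0.025],[0,0,0]]]'; python3 plan.py -135 2 56 30
```

```text
clock: 5.17
tool_pos: [0.5069, -0.1095, 0.067]
orientation: [150.5, 0.6, 172.7]
force: [-0.6, -1.8, -1.4]
opening: 0.028
now [-145.9    2.3   54.8] TCP target [ 0.509 -0.099  0.068] row [-0.002  0.05   0.022] [-0.001  0.002  0.   ] F_stand [-1.86  0.4  -1.44] t 5.17 open 0.028
clock: 5.58
tool_pos: [0.5085, -0.0999, 0.0672]
orientation: [150.5, 0.6, 172.7]
force: [0.5, -2.1, -2.6]
opening: 0.0279
now [-136.2    1.9   55. ] TCP target [ 0.509 -0.099  0.068] row [-0.001  0.007 -0.001] [-0.001  0.002  0.   ] F_stand [-2.06 -0.75 -2.6 ] t 5.58 open 0.0279
```

```bash
cat > chk.py <<'E'
from h import *
import sys
o=get_obs();a=np.radians(83);f=o["force"]@np.array([np.cos(a),np.sin(a),0]);x=(np.array(o["tool_pos"])-[.528,.0418,0])@np.array([np.cos(a),np.sin(a),0])*1000
print("Fx",round(f,2),"Fz",round(o["force"][2],2),"tipx",round(x+7,1),"t",round(o["clock"],2));sys.exit(f<float(sys.argv[1]))
E
python3 -m handwheel '[[[0,0.009,0.005],[0,0,0]],[[0,0.017,0.01],[0,0,0]],[[0,0.026,0.015],[0,0,0]],[[0,0.035,0.02],[0,0,0]],[[0,0.043,0.025],[0,0,0]]]' >/dev/null; python3 chk.py -6 && python3 -m handwheel '[[[0,0.004,0.0025],[0,0,0]],[[0,0.009,0.005],[0,0,0]],[[0,0.013,0.0075],[0,0,0]]]' >/dev/null && python3 chk.py -6 && python3 -m handwheel '[[[0,0.004,0.0025],[0,0,0]],[[0,0.009,0.005],[0,0,0]],[[0,0.013,0.0075],[0,0,0]]]' >/dev/null && python3 chk.py -6 && python3 -m handwheel '[[[0,0.004,0.0025],[0,0,0]],[[0,0.009,0.005],[0,0,0]],[[0,0.013,0.0075],[0,0,0]]]' >/dev/null && python3 chk.py -6 && python3 -m handwheel '[[[0,0.004,0.0025],[0,0,0]],[[0,0.009,0.005],[0,0,0]],[[0,0.013,0.0075],[0,0,0]]]' >/dev/null && python3 chk.py -6
```

```text
Fx -2.2 Fz -2.29 tipx -126.1 t 6.0False
```

```bash
sed -i 's/sys.exit(f/sys.exit(int(f/; s/argv\[1\]))$/argv[1])))/' chk.py
python3 -m handwheel '[[[0,0.004,0.0025],[0,0,0]],[[0,0.009,0.005],[0,0,0]],[[0,0.013,0.0075],[0,0,0]]]' >/dev/null && python3 chk.py -6 && python3 -m handwheel '[[[0,0.004,0.0025],[0,0,0]],[[0,0.009,0.005],[0,0,0]],[[0,0.013,0.0075],[0,0,0]]]' >/dev/null && python3 chk.py -6 && python3 -m handwheel '[[[0,0.004,0.0025],[0,0,0]],[[0,0.009,0.005],[0,0,0]],[[0,0.013,0.0075],[0,0,0]]]' >/dev/null && python3 chk.py -6 && python3 -m handwheel '[[[0,0.004,0.0025],[0,0,0]],[[0,0.009,0.005],[0,0,0]],[[0,0.013,0.0075],[0,0,0]]]' >/dev/null && python3 chk.py -6 && python3 -m handwheel '[[[0,0.004,0.0025],[0,0,0]],[[0,0.009,0.005],[0,0,0]],[[0,0.013,0.0075],[0,0,0]]]' >/dev/null && python3 chk.py -6
```

```text
Fx -2.17 Fz -1.53 tipx -123.2 t 6.25
Fx -2.53 Fz -2.4 tipx -120.3 t 6.5
Fx -1.83 Fz -1.53 tipx -117.2 t 6.75
Fx -2.53 Fz -1.98 tipx -114.2 t 7.0
Fx -1.2 Fz -2.35 tipx -111.2 t 7.25
```

```bash

python3 -m handwheel '[[[0,0.004,0.0025],[0,0,0]],[[0,0.009,0.005],[0,0,0]],[[0,0.013,0.0075],[0,0,0]]]' >/dev/null && python3 chk.py -6 && python3 -m handwheel '[[[0,0.004,0.0025],[0,0,0]],[[0,0.009,0.005],[0,0,0]],[[0,0.013,0.0075],[0,0,0]]]' >/dev/null && python3 chk.py -6 && python3 -m handwheel '[[[0,0.004,0.0025],[0,0,0]],[[0,0.009,0.005],[0,0,0]],[[0,0.013,0.0075],[0,0,0]]]' >/dev/null && python3 chk.py -6 && python3 -m handwheel '[[[0,0.004,0.0025],[0,0,0]],[[0,0.009,0.005],[0,0,0]],[[0,0.013,0.0075],[0,0,0]]]' >/dev/null && python3 chk.py -6 && python3 -m handwheel '[[[0,0.004,0.0025],[0,0,0]],[[0,0.009,0.005],[0,0,0]],[[0,0.013,0.0075],[0,0,0]]]' >/dev/null && python3 chk.py -6
python3 - <<'E'
from h import *
for n,r in(("scene",np.s_[130:270,150:350]),):
    s=snap(n);a=cv2.resize(s["color"][r][...,::-1],None,fx=4,fy=4,interpolation=cv2.INTER_CUBIC);cv2.imwrite("pics/s3.png",a)
E
```

```text
Fx -2.22 Fz -1.45 tipx -108.2 t 7.5
Fx -2.11 Fz -1.81 tipx -105.2 t 7.75
Fx -3.21 Fz -0.57 tipx -102.2 t 8.0
Fx -3.41 Fz -1.86 tipx -99.2 t 8.25
Fx -2.41 Fz -1.25 tipx -96.2 t 8.5
```

View pics/s3.png

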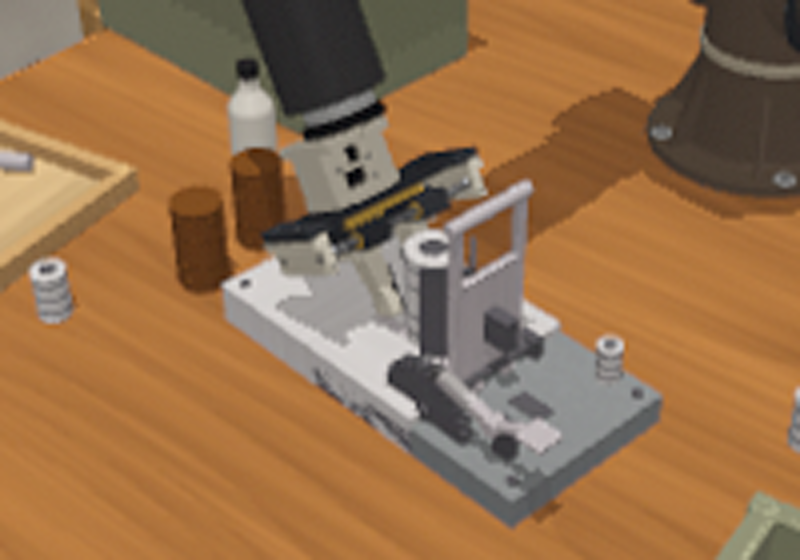

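The roller at (428,280) is upright and close to the vee but not yet touching it. I continue in smaller steps of 2 mm.

```bash

python3 -m handwheel '[[[0,0.004,0.0025],[0,0,0]],[[0,0.009,0.005],[0,0,0]]]' >/dev/null && python3 chk.py -5.5 && python3 -m handwheel '[[[0,0.004,0.0025],[0,0,0]],[[0,0.009,0.005],[0,0,0]]]' >/dev/null && python3 chk.py -5.5 && python3 -m handwheel '[[[0,0.004,0.0025],[0,0,0]],[[0,0.009,0.005],[0,0,0]]]' >/dev/null && python3 chk.py -5.5 && python3 -m handwheel '[[[0,0.004,0.0025],[0,0,0]],[[0,0.009,0.005],[0,0,0]]]' >/dev/null && python3 chk.py -5.5 && python3 -m handwheel '[[[0,0.004,0.0025],[0,0,0]],[[0,0.009,0.005],[0,0,0]]]' >/dev/null && python3 chk.py -5.5 && python3 -m handwheel '[[[0,0.004,0.0025],[0,0,0]],[[0,0.009,0.005],[0,0,0]]]' >/dev/null && python3 chk.py -5.5 && python3 -m handwheel '[[[0,0.004,0.0025],[0,0,0]],[[0,0.009,0.005],[0,0,0]]]' >/dev/null && python3 chk.py -5.5
```

```text
Fx -3.02 Fz -1.51 tipx -94.2 t 8.72
Fx -2.2 Fz -1.1 tipx -92.1 t 8.88
Fx -2.49 Fz -1.54 tipx -90.1 t 9.05
Fx -6.35 Fz -1.85 tipx -88.3 t 9.22
```

```bash

python3 -m handwheel '[[[0,0,0],[0,0,0]],[[0,0,0],[0,0,0]]]' >/dev/null ; python3 chk.py -9 && python3 -m handwheel '[[[0,0.002,0.0013],[0,0,0]],[[0,0.0045,0.0025],[0,0,0]]]' >/dev/null && python3 chk.py -9 &&  python3 -m handwheel '[[[0,0.002,0.0013],[0,0,0]],[[0,0.0045,0.0025],[0,0,0]]]' >/dev/null && python3 chk.py -9 ; python3 -m handwheel '[[[0,0,0],[0,0,0]],[[0,0,0],[0,0,0]],[[0,0,0],[0,0,0]]]' >/dev/null ; python3 chk.py -9; python3 plan.py -120 2 100 30
python3 - <<'E'
from h import *
s=snap("scene");a=cv2.resize(s["color"][150:240,230:320][...,::-1],None,fx=6,fy=6,interpolation=cv2.INTER_CUBIC);cv2.imwrite("pics/s4.png",a)
E
```

```text
Fx -4.82 Fz -2.16 tipx -88.4 t 9.38
Fx -8.77 Fz -1.79 tipx -88.0 t 9.55
Fx -7.49 Fz -3.4 tipx -87.3 t 9.72
Fx -7.9 Fz -2.29 tipx -87.2 t 9.97
now [-87.4   0.9  54.7] TCP target [ 0.511 -0.084  0.112] row [ 0.001 -0.032 -0.277] [-0.002  0.002  0.   ] F_stand [-7.9  -1.14 -2.29] t 9.97 open 0.0276
```

View pics/s4.png

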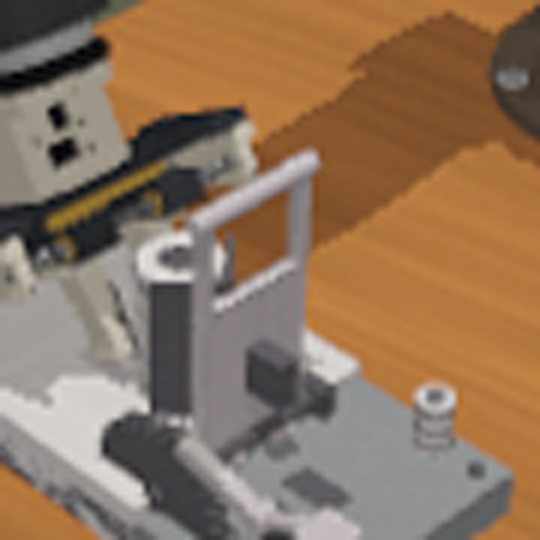

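The roller's top (175,260) is now tucked into the vee. I add one small nudge, then retreat and measure it.

```bash

python3 -m handwheel '[[[0,0.002,0.0013],[0,0,0]],[[0,0.0045,0.0025],[0,0,0]],[[0,0.0045,0.0025],[0,0,0]]]' >/dev/null ; python3 chk.py -9; python3 -m handwheel '[[[0,-0.002,-0.0013],[0,0,0]],[[0,-0.0045,-0.0025],[0,0,0]],[[0,-0.01,-0.005],[0,0,0]],[[0,-0.03,-0.017],[0,0,0]],[[0,-0.08,-0.045],[0,0,0]]]' >/dev/null ; python3 -m handwheel '[[[0,-0.05,-0.09],[0,0,0]],[[0,-0.1,-0.18],[0,0,0]],[[0,-0.1,-0.35],[0,0,0]],[[0,-0.1,-0.55],[0,0,0]],[[0,-0.1,-0.75],[0,0,0]]]'; python3 -m handwheel '[[[0,-0.1,-0.15],[0,0,0]],[[0,-0.1,-0.15],[0,0,0]],[[0,-0.1,-0.15],[0,0,0]]]'
python3 - <<'E'
from h import *
O=np.array([.528,.0418,0]);a=np.radians(83);S=np.array([[np.cos(a),-np.sin(a),0],[np.sin(a),np.cos(a),0],[0,0,1]])
s=snap("top");W=pts(s);L=((W-O)@S)*1000
m=(abs(L[...,1])<40)&(L[...,0]<-20)&(L[...,0]>-130)
mm=m&(abs(L[...,2]-130)<5);print("top roller+vee",mm.sum(),L[mm].mean(0) if mm.any() else 0)
c=s["color"].astype(int);m2=mm&(c.min(-1)>120);p=L[m2][:,:2].astype(np.float32)
print(m2.sum(),cv2.minEnclosingCircle(p))
cv2.imwrite("pics/t5.png",cv2.resize(s["color"][160:260,190:390,::-1],None,fx=4,fy=4,interpolation=cv2.INTER_CUBIC))
E
```

```text
Fx -11.62 Fz -3.43 tipx -87.0 t 10.27
clock: 11.1
tool_pos: [0.4987, -0.1587, 0.1887]
orientation: [150.5, 0.5, 172.8]
force: [0.9, -0.4, -0.4]
opening: 0.0281
clock: 11.35
tool_pos: [0.4956, -0.1914, 0.2051]
orientation: [150.5, 0.7, 172.6]
force: [-0.2, 1.3, -0.6]
opening: 0.0281
top roller+vee 245 [-56.16390149   0.5927689  129.74537397]
175 ((-58.065391540527344, -3.7989444732666016), 28.864994049072266)
```

View pics/t5.png

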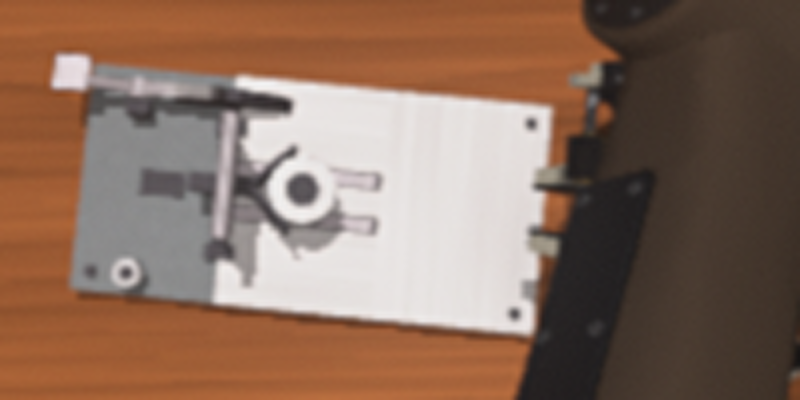

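The top view shows the roller at (300,190), seated squarely against the vee, with y ≈ 0.6 mm, x ≈ -57 mm and its top at 130 mm, so it is upright. Next is the pawl, pressed with closed fingertips and the tool vertical.

```bash
python3 plan.py -150 -40 255 0; python3 plan.py 127 -74 255 0
```

```text
now [-227.3    4.1  191.8] TCP target [ 0.549 -0.112  0.269] row [-0.222  0.527 -0.072] [ 0.082  0.002 -0.001] F_stand [ 0.6  -0.04 -0.95] t 11.4 open 0.0282
now [-227.3    4.1  191.8] TCP target [0.617 0.159 0.269] row [-0.384  1.732  0.613] [ 0.082  0.002 -0.001] F_stand [ 0.6  -0.04 -0.95] t 11.4 open 0.0282
```

```bash
python3 -m handwheel '[[[0,0.08,-0.14],[0.015,0,0]],[[0,0.15,-0.26],[0.03,0,0]],[[-0.07,0.28,-0.22],[0.05,0.001,0]],[[-0.15,0.4,-0.15],[0.07,0.002,-0.001]],[[-0.222,0.527,-0.072],[0.082,0.002,-0.001]]]' 1; python3 -m handwheel '[[[0,0,0],[0,0,0]],[[0,0,0],[0,0,0]]]'; python3 plan.py 127 -74 255 0
```

```text
clock: 11.82
tool_pos: [0.5506, -0.1097, 0.2704]
orientation: [-179.7, 0.3, 173.3]
force: [0.7, -1.3, -1.1]
opening: 0.0023
clock: 11.98
tool_pos: [0.5496, -0.106, 0.267]
orientation: [-179.9, -0.2, 173.8]
force: [-0.7, -0.3, -1.7]
opening: 0.0006
now [-144.1  -39.4  253. ] TCP target [0.617 0.159 0.269] row [-0.192  1.353 -0.012] [-0.    -0.001  0.002] F_stand [-0.42  0.69 -1.7 ] t 11.98 open 0.0006
```

```bash
python3 -m handwheel '[[[-0.02,0.15,-0.012],[0,0,0.002]],[[-0.04,0.33,-0.012],[0,0,0.002]],[[-0.07,0.5,-0.012],[0,0,0.002]],[[-0.1,0.68,-0.012],[0,0,0.002]],[[-0.12,0.85,-0.012],[0,0,0.002]]]' ; python3 -m handwheel '[[[-0.02,0.15,0],[0,0,0]],[[-0.04,0.3,0],[0,0,0]],[[-0.06,0.4,0],[0,0,0]],[[-0.07,0.49,0],[0,0,0]],[[-0.07,0.49,0],[0,0,0]]]'; python3 plan.py 127 -74 106 0
```

```text
clock: 12.4
tool_pos: [0.5931, 0.0552, 0.2701]
orientation: [-180.0, -0.1, 172.4]
force: [0.4, 0.1, 0.3]
opening: 0.0002
clock: 12.82
tool_pos: [0.6205, 0.1518, 0.2697]
orientation: [-179.9, -0.1, 172.6]
force: [0.3, -0.7, -0.6]
opening: 0.0006
now [120.4 -78.3 255.7] TCP target [0.617 0.159 0.12 ] row [0.021 0.033 0.749] [-0.    -0.    -0.001] F_stand [-0.69 -0.37 -0.56] t 12.82 open 0.0006
```

```bash
python3 -m handwheel '[[[0.02,0.02,0.18],[0,0,0]],[[0.02,0.03,0.36],[0,0,0]],[[0.02,0.03,0.52],[0,0,0]],[[0.02,0.03,0.66],[0,0,0]],[[0.02,0.03,0.74],[0,0,0]]]' ; python3 -m handwheel '[[[0,0,0],[0,0,0]],[[0,0,0],[0,0,0]]]'; python3 plan.py 127 -74 90 0
python3 - <<'E'
from h import *
s=snap("scene");a=cv2.resize(s["color"][150:250,220:340][...,::-1],None,fx=5,fy=5,interpolation=cv2.INTER_CUBIC);cv2.imwrite("pics/s6.png",a)
E
```

```text
clock: 13.23
tool_pos: [0.6148, 0.1543, 0.1191]
orientation: [-179.8, -0.2, 172.4]
force: [0.1, 0.1, -0.7]
opening: 0.0007
clock: 13.4
tool_pos: [0.6166, 0.1551, 0.1225]
orientation: [-179.9, -0.1, 172.5]
force: [1.0, -0.3, 1.0]
opening: 0.0006
now [123.2 -74.1 108.5] TCP target [0.617 0.159 0.104] row [0.    0.019 0.092] [-0.    -0.    -0.001] F_stand [-0.15 -1.04  0.95] t 13.4 open 0.0006
```

View pics/s6.png

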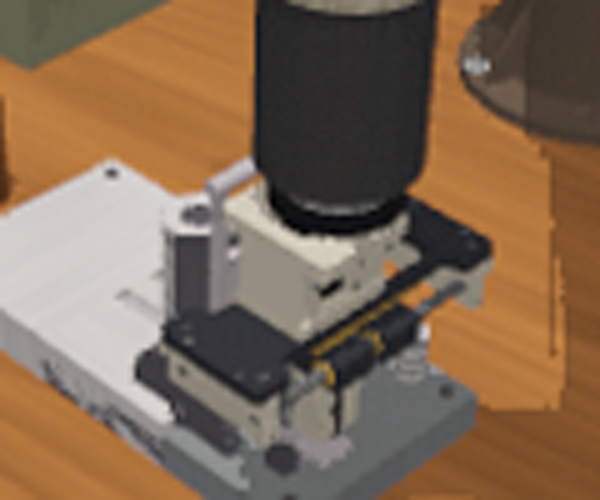

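The fingertips at (320,420) are right over the pad (325,448), and the roller is still upright. Now I press.

```bash
python3 -m handwheel '[[[0,0.01,0.02],[0,0,0]],[[0,0.02,0.04],[0,0,0]],[[0,0.02,0.06],[0,0,0]],[[0,0.02,0.075],[0,0,0]],[[0,0.02,0.09],[0,0,0]]]' >/dev/null; python3 chk.py -5 ; python3 -m handwheel '[[[0,0,0.015],[0,0,0]],[[0,0,0.03],[0,0,0]],[[0,0,0.045],[0,0,0]],[[0,0,0.06],[0,0,0]],[[0,0,0.07],[0,0,0]]]' ; python3 chk.py -5; python3 plan.py 127 -74 63 0
```

```text
Fx 2.89 Fz 4.68 tipx 136.6 t 13.87
clock: 14.28
tool_pos: [0.6187, 0.1622, 0.0915]
orientation: [179.9, 0.2, 172.6]
force: [0.8, 7.5, 4.2]
opening: 0.0007
Fx 7.54 Fz 4.16 tipx 137.5 t 14.28
now [130.5 -75.4  77.5] TCP target [0.617 0.159 0.077] row [ 0.007 -0.018  0.073] [ 0.     0.    -0.001] F_stand [7.54 0.08 4.16] t 14.28 open 0.0007
```

```bash
python3 -m handwheel '[[[0,0.01,0.01],[0,0,0]],[[0,0.02,0.025],[0,0,0]],[[0,0.02,0.04],[0,0,0]],[[0,0.02,0.055],[0,0,0]],[[0,0.02,0.065],[0,0,0]]]' ; python3 plan.py 127 -74 63 0;  python3 -m handwheel '[[[0,0,0.008],[0,0,0]],[[0,0,0.016],[0,0,0]],[[0,0,0.016],[0,0,0]]]' ; python3 plan.py 127 -74 63 0
```

```text
clock: 14.7
tool_pos: [0.6186, 0.1642, 0.0792]
orientation: [-179.9, 0.1, 172.6]
force: [-4.8, 0.9, 23.8]
opening: 0.0006
now [132.5 -75.1  65.2] TCP target [0.617 0.159 0.077] row [ 0.005 -0.028  0.011] [-0.     0.    -0.001] F_stand [ 0.31  4.87 23.85] t 14.7 open 0.0006
clock: 14.95
tool_pos: [0.6193, 0.1647, 0.0784]
orientation: [180.0, 0.2, 172.6]
force: [-5.6, 1.8, 25.8]
opening: 0.0003
now [133.1 -75.7  64.4] TCP target [0.617 0.159 0.077] row [ 0.008 -0.031  0.007] [ 0.     0.001 -0.001] F_stand [ 1.07  5.77 25.77] t 14.95 open 0.0003
```

The pad hit its stop with a drop of about 32 mm and 24 N. I retract straight up and check the pad height and the cradle.

```bash
python3 -m handwheel '[[[0,0,-0.03],[0,0,0]],[[0,0,-0.1],[0,0,0]],[[0,0,-0.25],[0,0,0]],[[0,0,-0.42],[0,0,0]],[[0,0,-0.6],[0,0,0]]]'; python3 -m handwheel '[[[0,0,-0.15],[0,0,0]],[[0,0,-0.3],[0,0,0]],[[-0.0,-0.18,-0.3],[0,0,0]],[[0.1,-0.38,-0.3],[0,0,0]],[[0.2,-0.55,-0.3],[0,0,0]]]';python3 plan.py -45 0 240 0
python3 - <<'E'
from h import *
O=np.array([.528,.0418,0]);a=np.radians(83);S=np.array([[np.cos(a),-np.sin(a),0],[np.sin(a),np.cos(a),0],[0,0,1]])
s=snap("scene");L=((pts(s)-O)@S)*1000
m=(abs(L[...,0]-130)<22)&(abs(L[...,1]+74)<14)&(L[...,2]>40)&(L[...,2]<110)
p=L[m];print(m.sum(),np.median(p,0),p.min(0),p.max(0))
m=(abs(L[...,1])<35)&(abs(L[...,0])<40)&(L[...,2]>190)&(L[...,2]<212);print("bar",m.sum(),np.median(L[m],0))
cv2.imwrite("pics/s7.png",cv2.resize(s["color"][150:250,220:340][...,::-1],None,fx=5,fy=5,interpolation=cv2.INTER_CUBIC))
E
```

```text
clock: 15.37
tool_pos: [0.6163, 0.1634, 0.1941]
orientation: [-179.8, -0.2, 172.5]
force: [0.0, 0.3, -0.5]
opening: 0.0
clock: 15.78
tool_pos: [0.5633, 0.0599, 0.2534]
orientation: [-179.9, -0.1, 172.5]
force: [0.7, -0.6, 0.3]
opening: 0.0006
now [ 22.2 -32.8 239.4] TCP target [ 0.523 -0.003  0.254] row [ 0.161 -0.338 -0.002] [-0.    -0.    -0.001] F_stand [-0.55 -0.77  0.3 ] t 15.78 open 0.0006
77 [130.23990803 -74.81782263  62.4171699 ] [108.75103537 -87.38112651  48.73071118] [141.87828996 -61.68892977  70.27328785]
bar 63 [  0.8126502   -5.01562591 201.95543815]
```

View pics/s7.png

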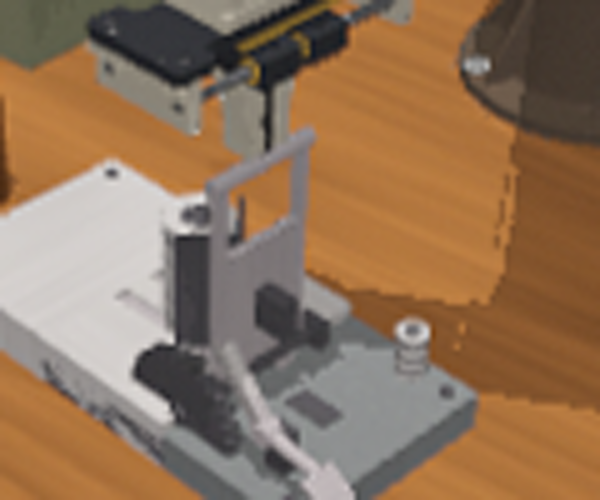

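The pad stays down: its face is at z ≈ 62 mm and the crop shows it at (330,480). The cradle and roller are upright. Now I go in front of the bar.

```bash
python3 -m handwheel '[[[0.06,-0.1,0],[0,0,0]],[[0.11,-0.2,0],[0,0,0]],[[0.16,-0.33,0],[0,0,0]],[[0.16,-0.33,0],[0,0,0]]]'; python3 -m handwheel '[[[0,0,0.1],[0,0,0]],[[0,0,0.2],[0,0,0]],[[0,0,0.27],[0,0,0]],[[0,0,0.27],[0,0,0]]]'; python3 plan.py -21 0 186 0
```

```text
clock: 16.17
tool_pos: [0.5208, -0.0032, 0.2542]
orientation: [-179.9, -0.1, 172.4]
force: [-0.4, 0.1, -1.0]
opening: 0.0004
clock: 16.5
tool_pos: [0.5215, -0.0009, 0.1972]
orientation: [-179.8, -0.4, 172.5]
force: [-1.3, -0.4, -0.4]
opening: 0.0007
now [-43.2   1.3 183.2] TCP target [0.525 0.021 0.2  ] row [-0.005  0.111 -0.014] [-0.    -0.001 -0.001] F_stand [-0.57  1.22 -0.38] t 16.5 open 0.0007
```

```bash
python3 -m handwheel '[[[0,0.04,0],[0,0,0]],[[0,0.07,0],[0,0,0]],[[0,0.1,0],[0,0,0]],[[0,0.12,0],[0,0,0]],[[0,0.14,0],[0,0,0]]]'; python3 plan.py 10 0 184 0;  python3 -m handwheel '[[[0,0.02,0],[0,0,0]],[[0,0.045,0],[0,0,0]],[[0,0.07,0],[0,0,0]],[[0,0.095,0],[0,0,0]],[[0,0.12,0],[0,0,0]]]'; python3 plan.py 42 0 175 0
```

```text
clock: 16.92
tool_pos: [0.5282, 0.0274, 0.202]
orientation: [-179.9, 0.1, 172.6]
force: [0.5, -8.7, 3.2]
opening: 0.0007
now [-14.3  -2.  188. ] TCP target [0.529 0.052 0.198] row [0.011 0.121 0.02 ] [-0.     0.    -0.001] F_stand [-8.62 -1.6   3.24] t 16.92 open 0.0007
clock: 17.33
tool_pos: [0.5308, 0.0507, 0.201]
orientation: [-179.8, 0.0, 172.6]
force: [3.1, -9.2, -4.8]
opening: 0.0005
now [  9.2  -1.7 187. ] TCP target [0.533 0.083 0.189] row [0.01  0.164 0.06 ] [-0.     0.    -0.001] F_stand [-8.79 -4.17 -4.77] t 17.33 open 0.0005
```

```bash
python3 -m handwheel '[[[0.002,0.03,0.01],[0,0,0]],[[0.004,0.06,0.02],[0,0,0]],[[0.006,0.09,0.033],[0,0,0]],[[0.008,0.12,0.045],[0,0,0]],[[0.008,0.15,0.06],[0,0,0]]]'; python3 plan.py 70 0 162 0;  python3 -m handwheel '[[[0,0.025,0.01],[0,0,0]],[[0,0.05,0.022],[0,0,0]],[[0,0.075,0.035],[0,0,0]],[[0,0.1,0.05],[0,0,0]],[[0,0.125,0.065],[0,0,0]]]'; python3 plan.py 88 0 148 0
python3 - <<'E'
from h import *
s=snap("scene");cv2.imwrite("pics/s8.png",cv2.resize(s["color"][140:260,210:350][...,::-1],None,fx=5,fy=5,interpolation=cv2.INTER_CUBIC))
E
```

```text
clock: 17.75
tool_pos: [0.5337, 0.0813, 0.1903]
orientation: [-179.9, 0.1, 172.6]
force: [-0.9, -6.3, 4.7]
opening: 0.0007
now [ 39.9  -0.9 176.3] TCP target [0.537 0.111 0.176] row [0.006 0.151 0.071] [-0.     0.    -0.001] F_stand [-6.35  0.18  4.72] t 17.75 open 0.0007
clock: 18.17
tool_pos: [0.5367, 0.1062, 0.1769]
orientation: [-179.9, 0.1, 172.6]
force: [-0.6, -6.0, 3.6]
opening: 0.0001
now [ 64.9  -0.8 162.9] TCP target [0.539 0.129 0.162] row [0.005 0.115 0.074] [-0.     0.    -0.001] F_stand [-6.06 -0.13  3.65] t 18.17 open 0.0001
```

View pics/s8.png

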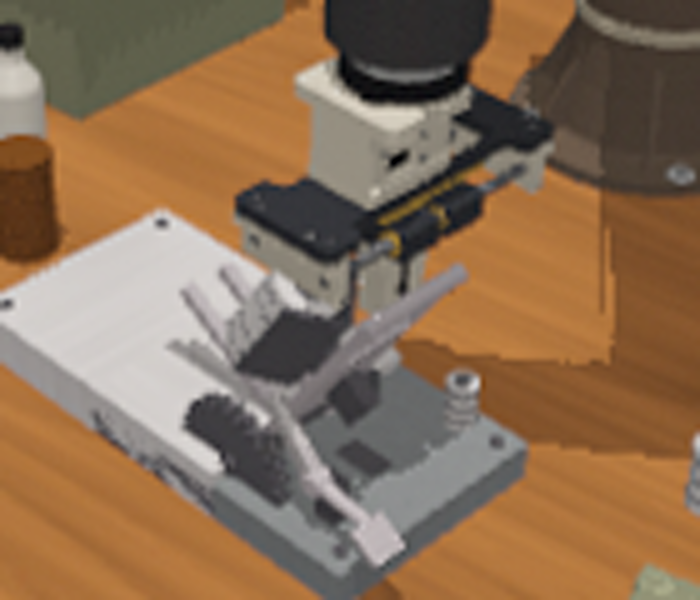

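The picture shows the cradle partly down with the roller carried on its prongs. The bar runs (330,370)–(460,275), and the pawl pad is still down at (380,535).

```bash
python3 -m handwheel '[[[0,0.025,0.018],[0,0,0]],[[0,0.05,0.036],[0,0,0]],[[0,0.075,0.056],[0,0,0]],[[0,0.1,0.076],[0,0,0]],[[0,0.125,0.098],[0,0,0]]]'; python3 plan.py 103 0 130 0;  python3 -m handwheel '[[[0,0.02,0.02],[0,0,0]],[[0,0.04,0.04],[0,0,0]],[[0,0.06,0.06],[0,0,0]],[[0,0.06,0.06],[0,0,0]]]'; python3 plan.py 80 0 180 0
python3 - <<'E'
from h import *
O=np.array([.528,.0418,0]);a=np.radians(83);S=np.array([[np.cos(a),-np.sin(a),0],[np.sin(a),np.cos(a),0],[0,0,1]])
s=snap("scene");L=((pts(s)-O)@S)*1000
m=(abs(L[...,1])<60)&(abs(L[...,0]-120)<40)&(L[...,2]>60)
m&=np.hypot(L[...,0],L[...,2]-40)>150;m&=np.hypot(L[...,0],L[...,2]-40)<170
p=L[m];print(m.sum(),np.median(p,0))
E
```

```text
clock: 18.63
tool_pos: [0.5398, 0.1314, 0.1563]
orientation: [-180.0, 0.0, 172.5]
force: [-0.5, -4.3, 3.6]
opening: 0.0004
now [ 90.3  -0.8 142.3] TCP target [0.541 0.144 0.144] row [0.005 0.063 0.061] [-0.     0.    -0.001] F_stand [-4.36 -0.06  3.61] t 18.63 open 0.0004
clock: 18.97
tool_pos: [0.5411, 0.1437, 0.143]
orientation: [-180.0, -0.0, 172.6]
force: [0.4, -0.9, -0.5]
opening: 0.0003
now [102.7  -0.6 129. ] TCP target [0.538 0.121 0.194] row [ 0.002 -0.114 -0.255] [-0.    -0.    -0.001] F_stand [-0.84 -0.5  -0.54] t 18.97 open 0.0003
154 [121.53762221  -8.96461151 148.55396382]
```

```bash
python3 -m handwheel '[[[0,-0.05,0],[0,0,0]],[[0,-0.08,-0.05],[0,0,0]],[[0,-0.08,-0.2],[0,0,0]],[[0,-0.08,-0.3],[0,0,0]],[[0,-0.08,-0.3],[0,0,0]]]' >/dev/null; python3 -m handwheel '[[[0,0.08,0],[0,0,0]],[[0,0.18,0],[0,0,0]],[[0,0.18,0.05],[0,0,0]],[[0,0.18,0.08],[0,0,0]],[[0,0.18,0.1],[0,0,0]]]'; python3 plan.py 128 0 152 0;python3 -m handwheel '[[[0,0.01,0.03],[0,0,0]],[[0,0.02,0.06],[0,0,0]],[[0,0.03,0.09],[0,0,0]],[[0,0.04,0.12],[0,0,0]]]'; python3 plan.py 140 0 130 0
```

```text
clock: 19.85
tool_pos: [0.5431, 0.1625, 0.1829]
orientation: [-179.9, -0.1, 172.6]
force: [-0.0, 0.0, -0.6]
opening: 0.0005
now [121.6  -0.2 168.9] TCP target [0.544 0.169 0.166] row [0.001 0.032 0.084] [-0.    -0.    -0.001] F_stand [ 0.02  0.03 -0.56] t 19.85 open 0.0005
clock: 20.18
tool_pos: [0.5455, 0.1717, 0.1606]
orientation: [179.9, 0.1, 172.5]
force: [-6.1, 8.9, 13.4]
opening: 0.0006
now [131.1  -1.6 146.6] TCP target [0.545 0.181 0.144] row [0.008 0.045 0.083] [ 0.     0.    -0.001] F_stand [ 8.09  7.1  13.4 ] t 20.18 open 0.0006
```

```bash
python3 -m handwheel '[[[0,0.005,0.025],[0,0,0]],[[0,0.015,0.05],[0,0,0]],[[0,0.025,0.075],[0,0,0]],[[0,0.035,0.1],[0,0,0]],[[0,0.045,0.125],[0,0,0]]]'; python3 plan.py 150 0 97 0;python3 -m handwheel '[[[0,0.01,0.025],[0,0,0]],[[0,0.02,0.05],[0,0,0]],[[0,0.028,0.075],[0,0,0]],[[0,0.035,0.1],[0,0,0]],[[0,0.042,0.125],[0,0,0]]]'; python3 plan.py 156 0 80 0
```

```text
clock: 20.6
tool_pos: [0.5487, 0.1826, 0.1372]
orientation: [179.7, 0.3, 172.6]
force: [0.2, 6.4, 9.9]
opening: 0.0003
now [142.4  -3.5 123.2] TCP target [0.546 0.191 0.111] row [0.018 0.038 0.131] [ 0.001  0.001 -0.001] F_stand [6.37 0.55 9.89] t 20.6 open 0.0003
clock: 21.02
tool_pos: [0.5492, 0.1899, 0.1113]
orientation: [179.8, 0.3, 172.6]
force: [1.5, 4.2, 5.1]
opening: 0.0001
now [149.6  -3.1  97.3] TCP target [0.547 0.197 0.094] row [0.016 0.032 0.087] [ 0.     0.001 -0.001] F_stand [ 4.37 -0.95  5.07] t 21.02 open 0.0001
```

```bash
python3 -m handwheel '[[[0.003,0.008,0.025],[0,0,0]],[[0.006,0.015,0.05],[0,0,0]],[[0.01,0.02,0.075],[0,0,0]],[[0.01,0.028,0.1],[0,0,0]],[[0.01,0.033,0.125],[0,0,0]]]'; python3 plan.py 160 0 57 0;python3 -m handwheel '[[[0,0.004,0.015],[0,0,0]],[[0,0.008,0.03],[0,0,0]],[[0,0.01,0.045],[0,0,0]],[[0,0.012,0.06],[0,0,0]],[[0,0.014,0.075],[0,0,0]]]'; python3 plan.py 160 0 50 0
```

```text
clock: 21.43
tool_pos: [0.5461, 0.1948, 0.0847]
orientation: [-180.0, 0.0, 172.5]
force: [1.1, 0.8, 3.2]
opening: 0.0005
now [154.    0.6  70.7] TCP target [0.547 0.201 0.071] row [-0.003  0.03   0.069] [-0.     0.    -0.001] F_stand [ 0.91 -1.03  3.21] t 21.43 open 0.0005
clock: 21.85
tool_pos: [0.5461, 0.1969, 0.0697]
orientation: [-179.9, -0.0, 172.5]
force: [2.8, -0.8, 2.6]
opening: 0.0003
now [156.1   1.   55.7] TCP target [0.547 0.201 0.064] row [-0.005  0.019  0.028] [-0.    -0.    -0.001] F_stand [-0.42 -2.86  2.61] t 21.85 open 0.0003
```

Nearly down. I press the last millimetres until the stop is felt.

```bash
python3 -m handwheel '[[[0,0.005,0.01],[0,0,0]],[[0,0.01,0.02],[0,0,0]],[[0,0.01,0.03],[0,0,0]],[[0,0.01,0.03],[0,0,0]]]'; python3 plan.py 160 0 50 0;python3 -m handwheel '[[[0,0,0.01],[0,0,0]],[[0,0,0.018],[0,0,0]],[[0,0,0.018],[0,0,0]]]'; python3 plan.py 160 0 50 0
```

```text
clock: 22.18
tool_pos: [0.546, 0.199, 0.0639]
orientation: [-179.9, -0.0, 172.5]
force: [-0.8, -0.8, 4.5]
opening: 0.0003
now [158.2   1.3  49.9] TCP target [0.547 0.201 0.064] row [-0.006  0.009 -0.   ] [-0.    -0.    -0.001] F_stand [-0.9   0.68  4.48] t 22.18 open 0.0003
clock: 22.43
tool_pos: [0.5463, 0.1991, 0.063]
orientation: [-179.9, 0.0, 172.6]
force: [-9.1, -4.1, 27.6]
opening: 0.0007
now [158.3   1.   49. ] TCP target [0.547 0.201 0.064] row [-0.005  0.008 -0.005] [-0.     0.    -0.001] F_stand [-5.18  8.53 27.64] t 22.43 open 0.0007
```

The stop is felt: 27 N at bar height, tip at 49 mm. I retract up and away, then check.

```bash
python3 -m handwheel '[[[0,0,-0.03],[0,0,0]],[[0,0,-0.1],[0,0,0]],[[0,0.0,-0.25],[0,0,0]],[[0,0.0,-0.42],[0,0,0]],[[0,0,-0.6],[0,0,0]]]'; python3 -m handwheel '[[[0,0,-0.15],[0,0,0]],[[0.15,0,-0.3],[0,0,0]],[[0.3,0,-0.3],[0,0,0]],[[0.45,0,-0.3],[0,0,0]],[[0.45,0,-0.3],[0,0,0]]]'
python3 - <<'E'
from h import *
O=np.array([.528,.0418,0]);a=np.radians(83);S=np.array([[np.cos(a),-np.sin(a),0],[np.sin(a),np.cos(a),0],[0,0,1]])
s=snap("scene");L=((pts(s)-O)@S)*1000
cv2.imwrite("pics/s9.png",cv2.resize(s["color"][140:260,210:350][...,::-1],None,fx=5,fy=5,interpolation=cv2.INTER_CUBIC))
t=snap("top");T=((pts(t)-O)@S)*1000
for n,M in(("scene",L),("top",T)):
    m=(abs(M[...,1])<30)&(abs(M[...,0]-160)<12)&(M[...,2]>30)&(M[...,2]<70);print(n,"bar",m.sum(),np.median(M[m],0) if m.any() else'')
    m=(abs(M[...,1]+74)<13)&(abs(M[...,0]-130)<18)&(M[...,2]>45)&(M[...,2]<110);print("pad",m.sum(),np.median(M[m],0) if m.any() else '')
    m=(abs(M[...,1])<25)&(abs(M[...,0]-45)<60)&(M[...,2]>112)&(M[...,2]<128);print("roller crest",m.sum(),(M[m].mean(0),M[m].min(0),M[m].max(0)) if m.any() else'')
E
```

```text
clock: 22.85
tool_pos: [0.5456, 0.1992, 0.1806]
orientation: [-179.9, -0.1, 172.5]
force: [0.7, 0.1, -0.2]
opening: 0.0006
clock: 23.27
tool_pos: [0.4534, 0.2111, 0.241]
orientation: [179.9, -0.0, 172.6]
force: [-1.0, -0.6, -0.2]
opening: 0.0003
scene bar 62 [163.69850799  -1.79512219  47.53238858]
pad 72 [130.87985476 -75.23639324  61.52977057]
roller crest 271 (array([ 42.13868565,  -6.86401061, 119.28083328]), array([-10.33019286, -24.77599616, 112.12271346]), array([ 90.494637  ,  20.11132019, 127.11884435]))
top bar 51 [158.25485101  10.55163786  47.02118508]
pad 66 [127.43224955 -73.05723972  63.79268329]
roller crest 403 (array([ 42.21179127,   0.82128768, 120.16261135]), array([-11.70406343, -22.28238513, 112.14023099]), array([ 87.77824005,  23.03010303, 127.89159181]))
```

View pics/s9.png

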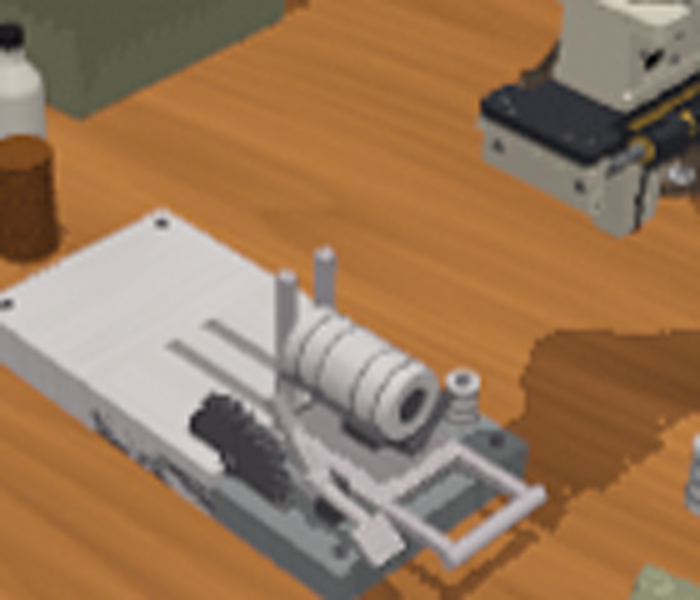

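The cradle is fully down and the roller lies on its side in the vee against the prongs at (365,375). The pad is still down at (375,540), and sleeve_a stands at (462,395). I hand in.

```bash
python3 -m handwheel '[[[0,0,0],[0,0,0]],[[0,0,0],[0,0,0]],[[0,0,0],[0,0,0]],[[0,0,0],[0,0,0]],[[0,0,0],[0,0,0]]]' && python3 -c "
from plant import *
print(close_job())"
```

```text
clock: 23.78
tool_pos: [0.4577, 0.211, 0.2401]
orientation: [-179.9, -0.0, 172.5]
force: [0.5, 0.6, -0.2]
opening: 0.0006
the job is handed in; nothing more can be done
None
```

The job is done and handed in at about 24 s of the 72 s allowed; no verdict was reported.

**What I did:**
- **Roller:** I slid it upright with two low, tilted fingers until it touched the vee, where the push peaked at about 12 N.
- **Pawl:** I pressed the pad down to its stop.
- **Cradle:** I pushed the bar from the front to about 50°, then from above down to the stop, which I felt at 28 N.

**Last checks:**
- **Cradle:** The bar top is at about 47 mm, with the fingertip 49 mm above the table when the stop was felt, so it is fully down.
- **Pawl:** The pad is still down at 62–64 mm, from 96 mm at the start.
- **Roller:** It lies in the vee with its foot end on the prongs. The top view puts it about 1 mm off centre and centred about 42 mm along the vee.
- **Robot:** It touches nothing.
- **Bystanders:** Sleeve_a still stands in the last crop and I saw nothing else disturbed, but I did not measure the other bystanders again.

**What disagreed:**
- The scene camera's crest mean was 7 mm off centre, probably because that oblique view sees mostly one side of the roller.
- Partway through the slide the vertical force rose to about 6.6 N, probably the finger heels rubbing on the deck. I raised the tips 3 mm and it went away.

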